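# Tighten the crank nut of the hand coffee mill

### The job

The wing nut that holds the crank on the hand coffee mill has worked loose: with the fingertips, push its wings round clockwise (seen from above), stroke after stroke, until it sits fully home on its washer and stops turning. Do not squeeze the nut or force it beyond finger-tight, leave the crank standing where it is, and leave the coffee tin and the tea things alone. Finish clear of everything.

Things in the scene. Friction and masses are not known exactly. Their poses are not given: they have to be found in the camera images.
- mill: Hand coffee mill, held to the counter by its suction foot so that it cannot move: dark wooden box 112 x 112 mm, on it a round steel hopper (100 mm across, 115 to 168 mm above the counter), then the crank and the wing nut on the vertical spindle. Origin on the spindle axis at counter height; z up; a small drawer front faces its -x.
- spindle (a point): Top of the washer on the spindle axis, 183.5 mm above the counter: the seat of the wing nut. The spindle's thread (9 mm across) ends 16.5 mm above it.
- thread (a joint): How far the wing nut is unscrewed, rad, counter-clockwise from above positive, relative to the crank: 0 = fully home on the washer (firm stop); it starts loose at 5 to 8.5 (0.8 to 1.35 turns). Right-hand thread: turned clockwise seen from above the value falls. Light drag of about 0.012 N m; it stays where it is left and climbs 1.5 mm per turn.
- wing_nut: Brass wing nut, two flat upright wings opposite each other, 50 mm over both tips, 25 mm high, not removable. Origin on the spindle axis at its underside (on the washer when home, up to 2 mm higher when loose); z up; its x axis runs along the wings from tip to tip. Its hub is 20 mm across at the foot, 16 mm at the top, 11 mm high.
- wing_a (a point): Middle of one wing, 18 mm from the spindle axis on the nut's +x, 16 mm above the nut's underside. Each wing is a rounded lobe 4.4 mm thick and 18 mm across, reaching 7 to 25 mm from the axis and 7 to 25 mm above the underside. Pushed roughly square to its face the wing turns easily; pushed more than about 35 degrees off towards its tip's end it jams by friction.
- wing_b (a point): The same point of the other, equal wing, on the nut's -x.
- crank_knob (a point): Middle of the crank's wooden knob (29 mm across, standing up from 185 to 220 mm above the counter), 118 mm from the spindle axis. The crank is a flat steel bar 15 mm wide, its top 181.3 mm above the counter, below the wing nut, pointing in any direction. The burrs hold it: it gives way only above about 0.45 N m, as when the nut is home and is pushed on with more than about 20 N.
- tin: Round steel coffee tin standing by the mill, 79 mm across, 108 mm high, origin at the centre of its underside. Leave alone.
- teapot: Black iron teapot with a hoop handle on the tea tray (lacquer tray 300 x 240 mm, rim 16 mm high), 124 mm across, 131 mm high, origin at the centre of its underside. Leave alone.
- cup_1: Grey stoneware cup standing upside down on the tea tray, 76 mm across, 60 mm high, origin at the centre of its lower end. Leave alone.
- cup_2: A second, equal cup beside it, upside down on the tray. Leave alone.
There are look-alikes about, which are no part of the job. Of the things that look like the mill, the largest one is meant.

How it is judged:
By the outcome, as a careful person would: the job done as asked, in the order asked, and still so for the second after the job is handed in, with the robot touching nothing.
It also fails if it takes over 59 s, if anything falls off the work surface, if the arm or the gripper's body presses on something with over 40 N, if the wrist force passes 120 N, or if a joint passes its speed limit or range.

### The arm

A 7-joint arm with a two-finger parallel gripper is mounted at the origin on the work surface. World frame = base frame: x ahead of the robot, y to its left, z up, the work surface at z = 0. Lengths are in m, angles in rad, forces in N, time in s.
With the tool pointing down it reaches from about 0.4 to 0.85 m from the base axis. Payload 4.5 kg.
Tool frame: the origin (TCP) lies on the front face of the gripper's body, between the roots of the fingers; the fingertips stand 73 mm ahead of it and the grasp point (between the pads) lies 54 mm ahead of it; z points along the fingers, y is the direction in which the jaws open and shut (so a half turn about z gives the same grasp; the last joint's range is limited). The gripper opens to 85 mm and grips with 20 to 120 N. Pads are 22 mm wide; open, the fingers measure 114 mm over their backs; the gripper's body (76 mm by 85 mm) begins 54 mm behind the grasp point. The pads swing forward as they close: fully open they stand 13 mm farther back than shut.
Start: joints at [-1.211, 0.689, -0.195, 1.565, 0.157, 0.902, -0.215], TCP at [0.2, 0.592, 0.304] pointing down, gripper open.
Joint ranges: [-3.01, 3.01], [-0.46, 2.08], [-1.47, 1.51], [0.13, 2.56], [-1, 4.14], [0.04, 2.09], [-2.66, 2.66]. Speed limits (rad/s): [2.57, 2.57, 3.14, 3.14, 3.14, 3.14, 3.14].

### API

Orientations are given as a unit quaternion [w, x, y, z].
In Python, from plant import arm, capture, get_calibration gives the robot as it stands.
- The arm moves only by the tool carry_out, never from a script. Its argument "moves" is a list of rows, each a list of 7 numbers: the turn, a rotation vector about the tool's x, y, z in degrees, then the shift along the tool's x, y, z in cm, then the opening, from 0 (shut) to 1 (fully open). In form: [[rx, ry, rz, x, y, z, claw], ...]. A call has 1 to 5 rows; each row is the pose to reach, as a shift and turn from the pose measured when the call began, along the tool's axes at that moment; what a row does not reach only later rows make up. A row lasts 1/8 s, in which the tool goes at most 62.5 mm and 10.7 degrees, less where a joint would pass 70% of its speed; a pose out of reach is approached as far as the arm can. A call with a gripper value outside its range is refused whole. The fingers move at their own pace and stop on an object; "squeeze" is the grip in N (left out, the last holds). Time passes only in rows, so rows that repeat a pose let the fingers close. It gives the time, the measured TCP pose, the force and the opening at its end, in the units of the state.
- arm.observe(): the state, without advancing time (a new reading comes with each control period).
- capture(name): name is "side" or "top" or "wrist"; returns the picture (480x640x3 uint8, blue, green, red); there is no depth.
- get_calibration(name): a dict with "fx", "fy", "cx", "cy" (pixels), "position" and "attitude" of the camera in the world. Camera axes: x right, y down, z forward; pixel columns grow to the right and rows downward; lengths in m; the calibration is good to about 2 mm. The wrist camera is an equidistant fisheye: a pixel r from the principal point sees the ray r / f radians off the axis. A picture is of the moment at which its call begins: read the wrist's pose just before it. get_calibration takes no time and is no camera call; for the wrist camera it gives the pose at the moment of the call.
- arm.finish_job(): hands the job in, once; it reports no verdict.
The state is a dict: "t": time; "joints": joint angles; "joint_velocities": joint speeds; "joint_efforts": joint torques, N m; "tool_pos": TCP position; "tcp_rot": TCP orientation; "contact_force": force on the tool from outside, world axes, zero at the start; "torque": the same for the moment, N m; "gripper_width": finger opening in m.
Only numpy, scipy, OpenCV 4.12 (cv2) and the standard library are available. Lean on these libraries where they do the work, as an engineer would, in place of code of your own. Each camera call takes 0.05 s, during which the arm holds its last target. There are 200 camera calls.

## Working session

There is one attempt and no reset: what is moved stays moved. The work goes in short steps, Python scripts to look and compute and a tool call to move; the robot and the scene stay as the last step left them, time stands still between calls to the robot, and variables do not carry over. Pictures are saved under pics/ and viewed, about 8 in all and at most 12, crops included, and the job is handed in when it is done.

Besides the shell and the picture viewer there is one more tool, called as name([rows], argument=value, ...), one row to a line, values as JSON. carry_out: Moves the arm, as the interface text tells. Its arguments: {"type":"object","properties":{"moves":{"type":"array","items":{"type":"array","items":{"type":"number"}}},"squeeze":{"type":"number"}},"required":["moves"]}

```bash
ls; mkdir -p pics; cat > h.py <<'E'
import numpy as np,cv2
from scipy.spatial.transform import Rotation as R
from plant import arm,capture,get_calibration
def rot(a):
    a=np.array(a,float)
    return a if a.shape==(3,3) else R.from_quat(a[[1,2,3,0]]).as_matrix()
def ray(c,u,v,fish=False):
    x=(u-c['cx'])/c['fx'];y=(v-c['cy'])/c['fy']
    if fish:
        r=np.hypot(x,y)+1e-12; d=np.array([np.sin(r)*x/r,np.sin(r)*y/r,np.cos(r)])
    else: d=np.array([x,y,1.])
    return np.array(c['position']),rot(c['attitude'])@d
def onz(c,u,v,z,fish=False):
    p,d=ray(c,u,v,fish); return p+d*(z-p[2])/d[2]
def proj(c,P,fish=False):
    q=rot(c['attitude']).T@(np.array(P)-c['position'])
    if fish:
        r=np.hypot(q[0],q[1]);t=np.arctan2(r,q[2]);return c['cx']+c['fx']*t*q[0]/r,c['cy']+c['fy']*t*q[1]/r
    return c['cx']+c['fx']*q[0]/q[2],c['cy']+c['fy']*q[1]/q[2]
E
python3 - <<'E'
from h import *
print(arm.observe())
for n in("top","side"):
    c=get_calibration(n);print(n,c);cv2.imwrite(f'pics/{n}0.png',capture(n))
E
```

```text
pics
{'t': 0.0, 'joints': array([-1.21121225,  0.68999879, -0.19451539,  1.56635231,  0.15730049,
        0.90249506, -0.21510687]), 'joint_velocities': array([-0.00091146, -0.00018163, -0.00129534, -0.00034025,  0.00048097,
       -0.00182457,  0.00203162]), 'joint_efforts': array([ 1.40944921e-04, -5.39607275e+01, -1.26644298e+00, -1.58546054e+01,
        9.16876830e-03,  9.05954075e-03,  1.11687905e-05]), 'tool_pos': array([0.19990484, 0.59162076, 0.30307251]), 'tcp_rot': array([-8.48795581e-05,  1.62133120e-01,  9.86768456e-01, -9.26864193e-04]), 'contact_force': array([0.18578267, 0.00279435, 0.15789417]), 'torque': array([ 0.02666954,  0.04688445, -0.00602831]), 'gripper_width': 0.08524069933291725}
top {'fx': 577.3702351639578, 'fy': 577.3702351639578, 'cx': 317.8677343382402, 'cy': 231.50127668724895, 'position': array([ 0.44776751, -0.01657057,  1.36919345]), 'attitude': array([-0.04729721,  0.71340799, -0.69852661,  0.02953973])}
side {'fx': 474.1260696457844, 'fy': 474.1260696457844, 'cx': 316.1106286679355, 'cy': 239.58342812103396, 'position': array([ 0.51109022, -0.55382012,  0.80587226]), 'attitude': array([-0.33760728,  0.9386917 , -0.06573655,  0.0236205 ])}
```

View pics/top0.png

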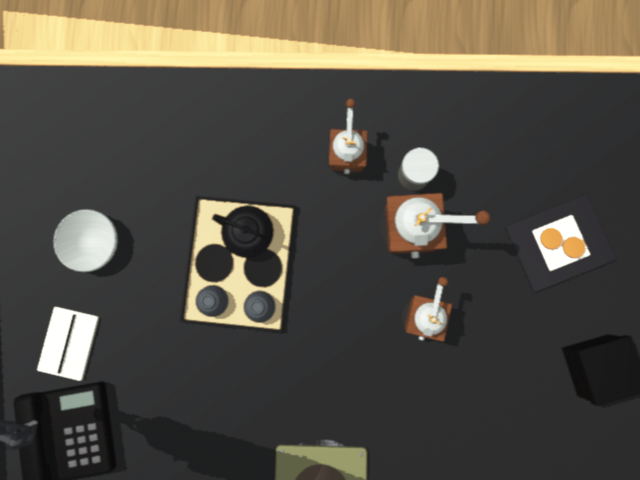

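View pics/side0.png

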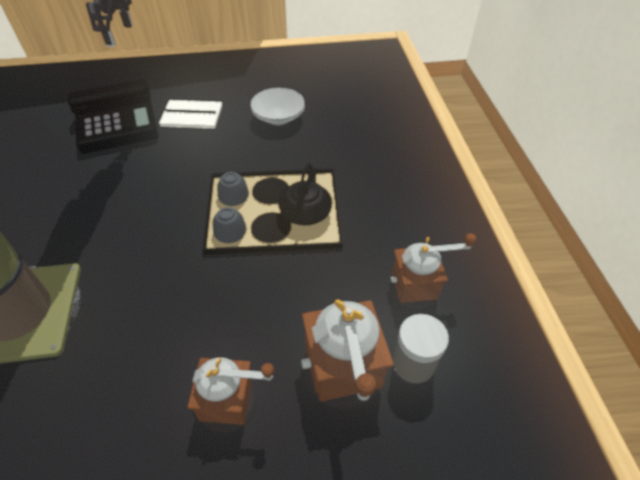

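The top view shows the large mill at about (418,222) px, its nut at about (422,218), its knob at (482,217) and the tin at (420,167). In the side view the nut is at about (348,313). The other two mills are smaller look-alikes.

```bash
python3 - <<'E'
from h import *
t=cv2.imread('pics/top0.png');s=cv2.imread('pics/side0.png')
ct=get_calibration('top');cs=get_calibration('side')
print('knob',onz(ct,482,217,.22),'tin',onz(ct,420,167,.108),'pot',onz(ct,246,231,.1))
def nut(im,x0,y0,w):
    h=cv2.cvtColor(im,cv2.COLOR_BGR2HSV);m=cv2.inRange(h,(12,110,110),(32,255,255));k=np.zeros_like(m);k[y0-w:y0+w,x0-w:x0+w]=255
    v,u=np.nonzero(m&k);return u,v
P=[]
for n,im,c,x,y in(('top',t,ct,422,218,),('side',s,cs,348,313)):
    u,v=nut(im,x,y,25);print(n,len(u),u.mean(),v.mean(),u.min(),u.max(),v.min(),v.max())
    P.append(onz(c,u.mean(),v.mean(),.2));pts=np.c_[u,v].astype(float);w,V=np.linalg.eigh(np.cov(pts.T));d=V[:,1]*10
    a=onz(c,u.mean()-d[0],v.mean()-d[1],.2);b=onz(c,u.mean()+d[0],v.mean()+d[1],.2);print(P[-1],'dir',np.degrees(np.arctan2(*(b-a)[[1,0]])),w)
a=cv2.resize(t[180:260,370:500],None,fx=5,fy=5,interpolation=2)[:400,:400]
b=cv2.resize(s[280:360,300:380],None,fx=5,fy=5,interpolation=2)
cv2.imwrite('pics/crop0.png',np.hstack([a,b]))
E
```

```text
knob [ 0.60848001 -0.31302557  0.22      ] tin [ 0.73331997 -0.20639798  0.108     ] pot [0.58395092 0.17641443 0.1       ]
top 62 423.03225806451616 215.6451612903226 408 441 197 224
[ 0.61177555 -0.19901998  0.2       ] dir 138.3761693943216 [14.50914428 66.96838084]
side 249 350.9236947791165 310.27710843373495 334 372 299 320
[ 0.61283922 -0.19931142  0.2       ] dir 163.59646964963153 [ 36.96386924 112.03383124]
```

View pics/crop0.png

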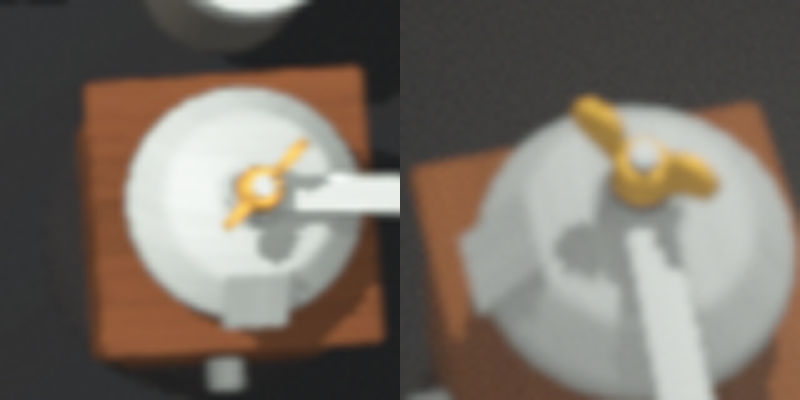

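The two views agree on the nut: spindle at about (0.611, -0.199), wings along -42°/138°, and the crank points to -y (knob about 115 mm away, as expected). Plan: straddle the nut with part-open fingers and turn the tool about the spindle. First I move to hover.

carry_out([
  [0, 0, 0, -6, -6, -4, 0.25],
  [0, 0, 0, -15, -14, -4, 0.25],
  [0, 0, 0, -20, -19, -4, 0.25],
  [0, 0, 0, -24, -23, -4, 0.25],
  [0, 0, 0, -28, -27, -4, 0.25],
])

```text
t: 0.72
tool_pos: [0.342, 0.3183, 0.342]
tcp_rot: [0.0, 0.162, 0.987, -0.001]
contact_force: [1.3, -0.1, -0.4]
gripper_width: 0.021
```

carry_out([
  [0, 0, 0, -5, -5, 0, 0.25],
  [0, 0, 0, -10, -10, 0, 0.25],
  [0, 0, 0, -15, -14.5, 0, 0.25],
  [0, 0, 0, -19.5, -19, 0, 0.25],
  [0, 0, 0, -24, -23, 0, 0.25],
])

```text
t: 1.35
tool_pos: [0.4856, 0.0411, 0.3423]
tcp_rot: [-0.0, 0.162, 0.987, -0.001]
contact_force: [0.8, 0.5, 0.3]
gripper_width: 0.0217
```

carry_out([
  [0, 0, 0, -5, -5, 0, 0.25],
  [0, 0, 0, -10, -10, 0, 0.25],
  [0, 0, 0, -15, -14.5, 0, 0.25],
  [0, 0, 0, -18, -17.4, 0, 0.25],
  [0, 0, 0, -18, -17.4, 0, 0.25],
])

```text
t: 1.98
tool_pos: [0.6007, -0.188, 0.3414]
tcp_rot: [-0.0, 0.166, 0.986, -0.003]
contact_force: [-1.2, 0.0, 0.7]
gripper_width: 0.0216
```

```bash
python3 - <<'E'
from h import *
o=arm.observe();print(o['t'],o['joints'],o['tool_pos'],o['tcp_rot'])
c=get_calibration('wrist');print(c);im=capture('wrist');cv2.imwrite('pics/w1.png',im)
print(proj(c,[.611,-.199,.2],True))
E
```

```text
1.975 [ 0.34240016  0.65640666 -0.20932464  1.50521366  0.15812005  0.99635891
  1.32548927] [ 0.60074644 -0.18796232  0.34144473] [-2.59827016e-05  1.66497641e-01  9.86038129e-01 -2.70993787e-03]
{'fx': 371.64829954431775, 'fy': 371.64829954431775, 'cx': 319.390308776939, 'cy': 243.2262001645993, 'position': array([ 0.52659463, -0.16272193,  0.41208011]), 'attitude': array([0.12563511, 0.80519725, 0.57298835, 0.08693414])}
(np.float64(310.1793789228389), np.float64(280.7843489387138))
```

View pics/w1.png

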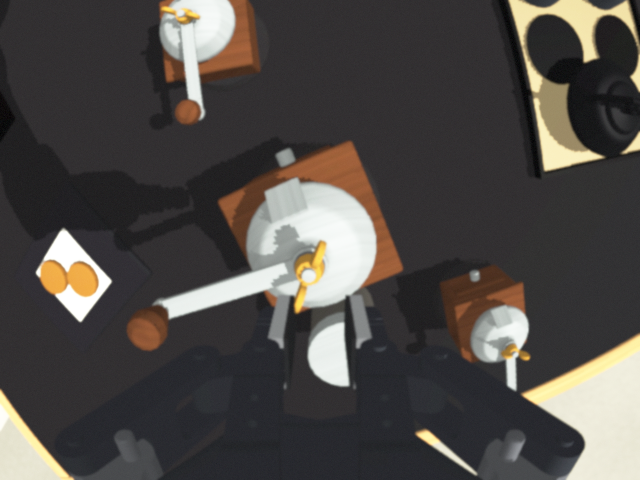

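The wrist view shows the nut's hub and thread end at about (308,275) px, with wing tips at about (321,246) and (298,307). I compute from these.

```bash
python3 - <<'E'
from h import *
c=get_calibration('wrist')
im=cv2.imread('pics/w1.png');h=cv2.cvtColor(im,cv2.COLOR_BGR2HSV);m=cv2.inRange(h,(12,120,110),(32,255,255));k=np.zeros_like(m);k[238:315,285:335]=255
v,u=np.nonzero(m&k)
p=np.array([onz(c,a,b,.203,True)[:2] for a,b in zip(u,v)]);w,V=np.linalg.eigh(np.cov(p.T));d=V[:,1];s=(p-p.mean(0))@d
print(p.mean(0),np.degrees(np.arctan2(d[1],d[0])),s.min(),s.max(),'mid',p.mean(0)+d*(s.min()+s.max())/2)
print('thread',onz(c,308.5,275.5,.2,True))
for a in((321,246),(298,307)):print(onz(c,*a,.203,True))
E
```

```text
[ 0.60374978 -0.19398365] 141.9539858142898 -0.028958666242900638 0.021518584870234638 mid [ 0.60667937 -0.19627628]
thread [ 0.60685054 -0.19477839  0.2       ]
[ 0.59031126 -0.18098445  0.203     ]
[ 0.62393382 -0.20780367  0.203     ]
```

carry_out([
  [0, 0, 10, -0.9, -0.6, 1, 0.25],
  [0, 0, 20, -0.9, -0.6, 2.5, 0.25],
  [0, 0, 21, -0.9, -0.6, 4, 0.25],
  [0, 0, 21, -0.9, -0.6, 4, 0.25],
])

```text
t: 2.52
tool_pos: [0.6059, -0.1915, 0.3002]
tcp_rot: [-0.002, 0.339, 0.941, -0.001]
contact_force: [-0.4, -0.3, -0.5]
gripper_width: 0.0216
```

```bash
python3 - <<'E'
from h import *
o=arm.observe();print(o['t'],o['joints'],o['tool_pos'],o['tcp_rot'],o['contact_force'],o['torque'])
c=get_calibration('wrist');im=capture('wrist')
print(proj(c,[.6075,-.1965,.2],True),proj(c,o['tool_pos']+[0,0,-.071],True))
u,v=map(int,proj(c,[.6075,-.1965,.2],True))
cv2.imwrite('pics/w2.png',cv2.resize(im[v-75:v+75,u-90:u+90],None,fx=4,fy=4,interpolation=2));print(u-90,v-75)
E
```

```text
2.525 [ 0.29077577  0.70597175 -0.10690986  1.53445079  0.09030118  0.91081395
  1.03168145] [ 0.60591954 -0.19150624  0.30015639] [-0.00225327  0.33942135  0.9406308  -0.00132965] [-0.3548227  -0.3149359  -0.53399691] [-0.00993542 -0.01640962  0.01683737]
(np.float64(316.4905116742344), np.float64(297.2408979494489)) (np.float64(322.32578820944195), np.float64(317.10735553867755))
226 222
```

View pics/w2.png

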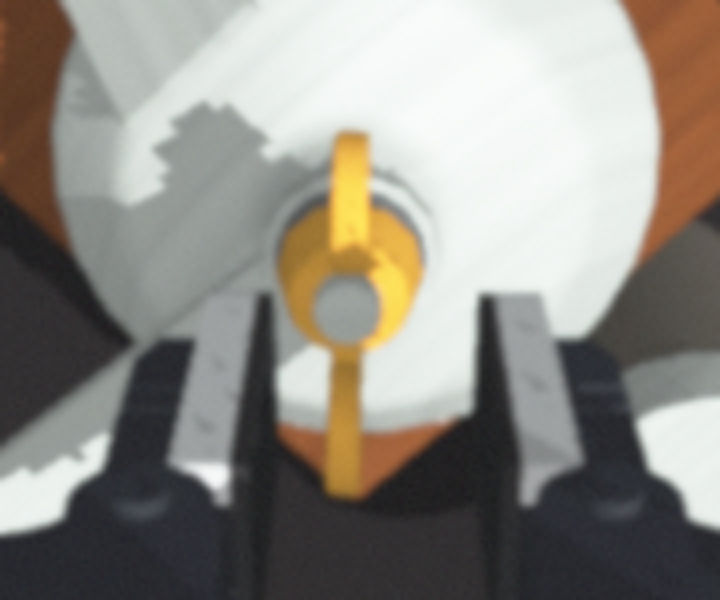

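The crop shows the wings lying along the jaw slot, evenly aligned in angle. The wing line (crop x 349) is left of the slot's middle (375), so about 3 mm along tool -y. I correct that and descend.

carry_out([
  [0, 0, 0, -0.5, -0.35, 0.2, 0.25],
  [0, 0, 0, -0.5, -0.35, 1, 0.25],
  [0, 0, 0, -0.5, -0.35, 2, 0.25],
  [0, 0, 0, -0.5, -0.35, 2.9, 0.25],
  [0, 0, 0, -0.5, -0.35, 2.9, 0.25],
])

```text
t: 3.2
tool_pos: [0.6074, -0.1976, 0.2709]
tcp_rot: [-0.002, 0.34, 0.941, -0.001]
contact_force: [-0.1, -0.1, -0.4]
gripper_width: 0.0213
```

```bash
cat > st.py <<'E'
from h import *
import sys
o=arm.observe();q=o['tcp_rot'];M=rot(q);print(o['t'],'j',o['joints'].round(2),'p',o['tool_pos'].round(4),'yaw',np.degrees(np.arctan2(M[1,0],M[0,0])).round(1),'F',o['contact_force'].round(1),'T',o['torque'].round(3),'w',round(o['gripper_width'],4))
print('shift to axis, tool cm',100*M.T@(np.array([.6065,-.197,.271])-o['tool_pos']))
if len(sys.argv)>1:
    c=get_calibration('wrist');im=capture('wrist');u,v=320,300
    cv2.imwrite(sys.argv[1],cv2.resize(im[v-75:v+75,u-90:u+90],None,fx=4,fy=4,interpolation=2))
E
python3 st.py pics/w3.png
```

```text
3.2 j [ 0.3   0.74 -0.1   1.55  0.1   0.85  1.03] p [ 0.6074 -0.1976  0.2709] yaw 140.3 F [-0.1 -0.1 -0.4] T [-0.019 -0.046 -0.035] w 0.0213
shift to axis, tool cm [ 0.11346321 -0.01030562 -0.01224669]
```

View pics/w3.png

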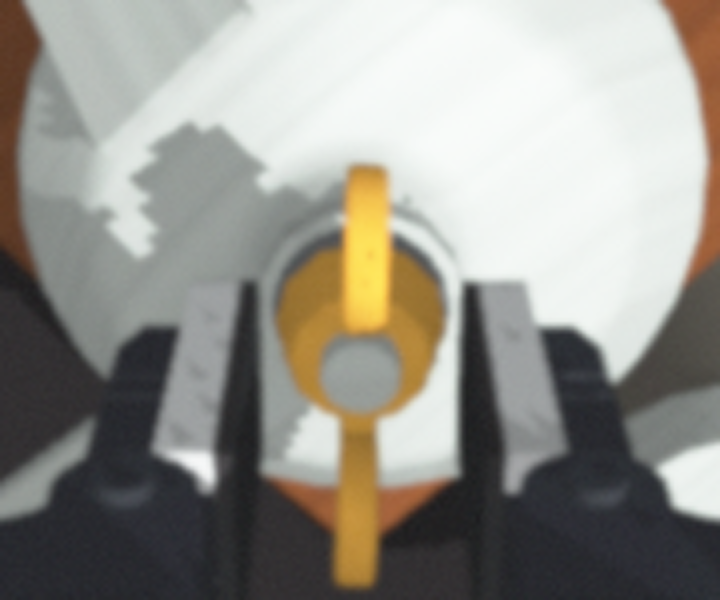

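The slot is centred on the wings, so I take the TCP's xy as the axis (0.6074, -0.1976). First stroke.

carry_out([
  [0, 0, 10, 0, 0, 0, 0.25],
  [0, 0, 20, 0, 0, 0, 0.25],
  [0, 0, 30, 0, 0, 0, 0.25],
  [0, 0, 40, 0, 0, 0, 0.25],
  [0, 0, 50, 0, 0, 0, 0.25],
])

```text
t: 3.88
tool_pos: [0.6082, -0.1977, 0.272]
tcp_rot: [-0.001, 0.707, 0.707, -0.002]
contact_force: [0.0, 0.8, -0.3]
gripper_width: 0.0215
```

```bash
sed -i 's/.6065,-.197,/.6074,-.1976,/' st.py; python3 st.py pics/w4.png
```

```text
3.875 j [ 0.16  0.75  0.15  1.56 -0.13  0.85  0.36] p [ 0.6082 -0.1977  0.272 ] yaw 90.0 F [ 0.   0.8 -0.3] T [-0.028 -0.045 -0.085] w 0.0215
shift to axis, tool cm [ 0.01373561 -0.07534845  0.10216269]
```

View pics/w4.png

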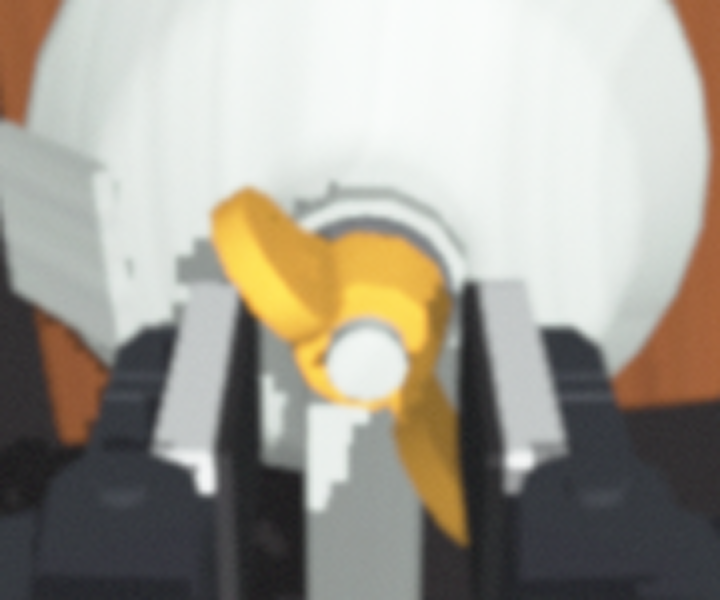

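The wings are pushed by the pad edges, with a lag of about 37°, and the fingers hold centre. I continue the stroke; the nut is at least 270° from home.

carry_out([
  [0, 0, 10.5, 0, -0.08, 0.1, 0.25],
  [0, 0, 21, 0, 0, 0.1, 0.25],
  [0, 0, 31.5, 0, 0, 0.1, 0.25],
  [0, 0, 42, 0, 0, 0.1, 0.25],
  [0, 0, 52.5, 0, 0, 0.1, 0.25],
])

```text
t: 4.55
tool_pos: [0.609, -0.1973, 0.2714]
tcp_rot: [0.001, 0.948, 0.318, -0.001]
contact_force: [1.3, -0.1, 0.3]
gripper_width: 0.0213
```

```bash
python3 st.py
```

```text
4.55 j [ 0.02  0.78  0.42  1.57 -0.38  0.87 -0.35] p [ 0.609  -0.1973  0.2714] yaw 37.1 F [ 1.3 -0.1  0.3] T [ 0.02  -0.259  0.053] w 0.0213
shift to axis, tool cm [-0.14698193 -0.07115074  0.04409847]
```

carry_out([
  [0, 0, 10.5, -0.15, -0.08, 0, 0.25],
  [0, 0, 21, -0.15, -0.08, 0, 0.25],
  [0, 0, 31.5, -0.15, -0.08, 0, 0.25],
  [0, 0, 42, -0.15, -0.08, 0, 0.25],
  [0, 0, 52.5, -0.15, -0.08, 0, 0.25],
])

```text
t: 5.18
tool_pos: [0.6081, -0.1975, 0.2719]
tcp_rot: [0.001, 0.991, -0.136, 0.0]
contact_force: [1.0, -0.9, -0.9]
gripper_width: 0.0219
```

```bash
python3 st.py
```

```text
5.175 j [-0.1   0.84  0.68  1.58 -0.62  0.94 -1.06] p [ 0.6081 -0.1975  0.2719] yaw -15.6 F [ 1.  -0.9 -0.9] T [-0.131 -0.2    0.048] w 0.0219
shift to axis, tool cm [-0.06565083  0.03093328  0.0850348 ]
```

carry_out([
  [0, 0, 10.5, -0.07, 0, 0.08, 0.25],
  [0, 0, 21, -0.07, 0, 0.08, 0.25],
  [0, 0, 31.5, -0.07, 0, 0.08, 0.25],
  [0, 0, 42, -0.07, 0, 0.08, 0.25],
  [0, 0, 52.5, -0.07, 0, 0.08, 0.25],
])

```text
t: 5.8
tool_pos: [0.6078, -0.1974, 0.2713]
tcp_rot: [0.001, 0.828, -0.561, 0.001]
contact_force: [-0.5, -1.2, 0.4]
gripper_width: 0.0213
```

```bash
python3 st.py pics/w5.png
```

```text
5.8 j [-0.19  0.93  0.92  1.59 -0.82  1.05 -1.8 ] p [ 0.6078 -0.1974  0.2713] yaw -68.2 F [-0.5 -1.2  0.4] T [-0.239 -0.002 -0.045] w 0.0213
shift to axis, tool cm [0.00165399 0.04275924 0.02784418]
```

View pics/w5.png

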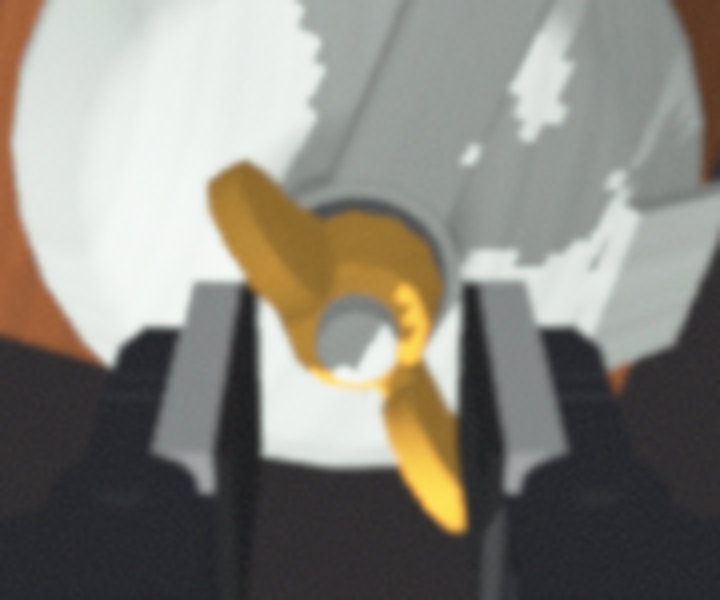

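The wing sits at the same lag (nut turned by about 170°), with the fingers centred. I back off, lift, and wind the tool back by about 208°, so it straddles the wings again half a turn round.

carry_out([
  [0, 0, -10, 0, 0.04, 0, 0.25],
  [0, 0, -20, 0, 0.04, -1, 0.25],
  [0, 0, -30, 0, 0.04, -3.5, 0.25],
  [0, 0, -40.5, 0, 0.04, -3.5, 0.25],
  [0, 0, -51, 0, 0.04, -3.5, 0.25],
])

```text
t: 6.48
tool_pos: [0.6077, -0.197, 0.3065]
tcp_rot: [0.001, 0.989, -0.147, 0.001]
contact_force: [-0.5, 0.6, -0.6]
gripper_width: 0.0212
```

carry_out([
  [0, 0, -10.5, 0, 0, 0, 0.25],
  [0, 0, -21, 0, 0, 0, 0.25],
  [0, 0, -31.5, 0, 0, 0, 0.25],
  [0, 0, -42, 0, 0, 0, 0.25],
  [0, 0, -52.5, 0, 0, 0, 0.25],
])

```text
t: 7.1
tool_pos: [0.6079, -0.1967, 0.3069]
tcp_rot: [0.001, 0.95, 0.312, 0.001]
contact_force: [0.0, -0.6, -0.3]
gripper_width: 0.0214
```

carry_out([
  [0, 0, -10.5, 0, 0, 0, 0.25],
  [0, 0, -21, 0, 0, 0, 0.25],
  [0, 0, -31.5, 0, 0, 0, 0.25],
  [0, 0, -42, 0, 0, 0, 0.25],
  [0, 0, -52.5, 0, 0, 0, 0.25],
])

```text
t: 7.72
tool_pos: [0.6081, -0.1966, 0.3073]
tcp_rot: [0.002, 0.71, 0.704, 0.001]
contact_force: [-0.2, 0.5, -0.7]
gripper_width: 0.0214
```

carry_out([
  [0, 0, -10.5, 0, 0, 0, 0.25],
  [0, 0, -21, 0, 0, 0, 0.25],
  [0, 0, -31.5, 0, 0, 0, 0.25],
  [0, 0, -42, 0, 0, 0, 0.25],
  [0, 0, -52, 0, 0, 0, 0.25],
])

```text
t: 8.35
tool_pos: [0.6083, -0.1965, 0.3078]
tcp_rot: [0.002, 0.325, 0.946, -0.0]
contact_force: [0.5, 0.9, 0.0]
gripper_width: 0.0213
```

```bash
python3 st.py pics/w6.png
```

```text
8.35 j [ 0.29  0.7  -0.08  1.52  0.07  0.92  1.09] p [ 0.6083 -0.1965  0.3078] yaw 142.1 F [0.5 0.9 0. ] T [-0.002  0.041  0.034] w 0.0213
shift to axis, tool cm [ 0.02132628 -0.14089795  3.68257036]
```

View pics/w6.png

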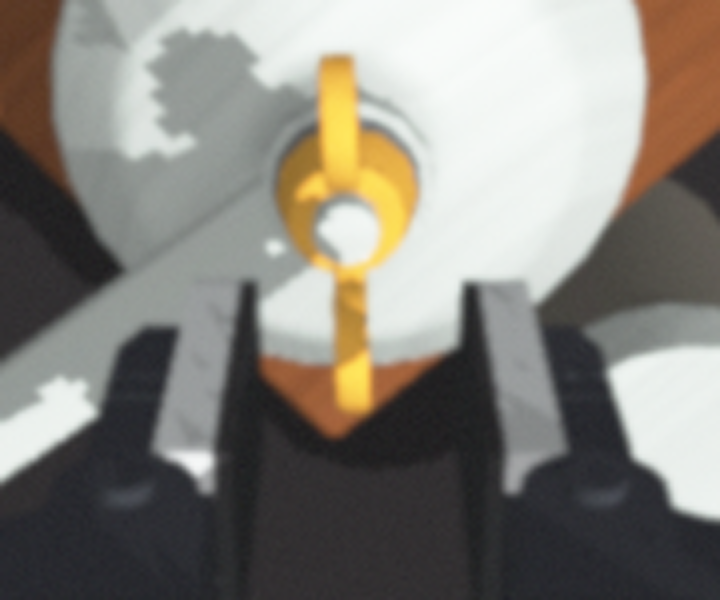

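The wings lie in the slot again (nut turned by about 175°, 112° to 313° left). I go down and start the second stroke.

carry_out([
  [0, 0, 0, 0, -0.14, 0.5, 0.25],
  [0, 0, 0, 0, -0.14, 2, 0.25],
  [0, 0, 0, 0, -0.14, 3.7, 0.25],
  [0, 0, 0, 0, -0.14, 3.7, 0.25],
])

```text
t: 8.9
tool_pos: [0.6063, -0.1974, 0.2684]
tcp_rot: [0.0, 0.323, 0.946, -0.0]
contact_force: [0.1, 0.5, -0.0]
gripper_width: 0.021
```

carry_out([
  [0, 0, 10.5, 0, 0, 0, 0.25],
  [0, 0, 21, 0, 0, 0, 0.25],
  [0, 0, 31.5, 0, 0, 0, 0.25],
  [0, 0, 42, 0, 0, 0, 0.25],
  [0, 0, 52.5, 0, 0, 0, 0.25],
])

```text
t: 9.52
tool_pos: [0.607, -0.1968, 0.2685]
tcp_rot: [0.001, 0.71, 0.704, 0.0]
contact_force: [1.2, 1.5, -0.8]
gripper_width: 0.0216
```

```bash
python3 st.py
```

```text
9.525 j [ 0.14  0.75  0.18  1.57 -0.17  0.83  0.38] p [ 0.607  -0.1968  0.2685] yaw 89.5 F [ 1.2  1.5 -0.8] T [ 0.174 -0.183  0.035] w 0.0216
shift to axis, tool cm [-0.07949731  0.04140703 -0.24897391]
```

carry_out([
  [0, 0, 10.5, -0.08, 0.04, -0.2, 0.25],
  [0, 0, 21, -0.08, 0.04, -0.2, 0.25],
  [0, 0, 31.5, -0.08, 0.04, -0.2, 0.25],
  [0, 0, 42, -0.08, 0.04, -0.2, 0.25],
  [0, 0, 52.5, -0.08, 0.04, -0.2, 0.25],
])

```text
t: 10.15
tool_pos: [0.6083, -0.1969, 0.2707]
tcp_rot: [0.0, 0.949, 0.315, 0.001]
contact_force: [1.4, -0.5, -0.7]
gripper_width: 0.021
```

```bash
python3 st.py
```

```text
10.15 j [ 0.01  0.79  0.45  1.58 -0.42  0.87 -0.32] p [ 0.6083 -0.1969  0.2707] yaw 36.7 F [ 1.4 -0.5 -0.7] T [ 0.1   -0.27   0.017] w 0.021
shift to axis, tool cm [-0.11268814  0.00228825 -0.03391507]
```

Current estimate: 40° to 240° left, so I now feel for the stop. I offset the tool 5 mm along its x so that only one fingertip pushes a wing, at about 19 mm radius. That is softer, and the force is easy to read. From here small steps at low squeeze.

carry_out([
  [0, 0, 3, 0.1, 0.02, 0, 0.25],
  [0, 0, 6, 0.25, 0.05, 0, 0.25],
  [0, 0, 9, 0.38, 0.08, 0, 0.25],
  [0, 0, 12, 0.38, 0.1, 0, 0.25],
  [0, 0, 12, 0.38, 0.1, 0, 0.25],
], squeeze=20)

```text
t: 10.78
tool_pos: [0.612, -0.1951, 0.2706]
tcp_rot: [0.0, 0.977, 0.215, 0.001]
contact_force: [-0.4, 0.8, 0.0]
gripper_width: 0.0213
```

```bash
cat >> st.py <<'E'
F=M.T@o['contact_force'];print('tool F',F.round(1),'to offset pose cm',(100*M.T@(np.array([.6074,-.1976,.271])-o['tool_pos'])+[.5,0,0]).round(2),'moment about spindle',round(float(np.cross(o['tool_pos']-[.6074,-.1976,.271],o['contact_force'])[2]+o['torque'][2]),3))
E
python3 st.py
```

```text
10.775 j [-0.03  0.8   0.51  1.57 -0.47  0.89 -0.49] p [ 0.612  -0.1951  0.2706] yaw 24.8 F [-0.4  0.8  0. ] T [0.059 0.123 0.035] w 0.0213
shift to axis, tool cm [-0.52469321  0.03459727 -0.04250618]
tool F [-0. -1. -0.] to offset pose cm [-0.02  0.03 -0.04] moment about spindle 0.04
```

carry_out([
  [0, 0, 3.5, 0, 0.06, 0, 0.25],
  [0, 0, 7, 0, 0.09, 0, 0.25],
])

```text
t: 11.02
tool_pos: [0.6124, -0.1955, 0.2706]
tcp_rot: [-0.0, 0.988, 0.154, 0.001]
contact_force: [-1.5, 0.0, 0.3]
gripper_width: 0.0211
```

```bash
python3 st.py|tail -1
```

```text
tool F [-1.4 -0.5 -0.3] to offset pose cm [-0.04  0.04 -0.04] moment about spindle -0.032
```

carry_out([
  [0, 0, 3.5, -0.04, 0.07, 0, 0.25],
  [0, 0, 7, -0.04, 0.1, 0, 0.25],
])

```text
t: 11.28
tool_pos: [0.6125, -0.196, 0.2705]
tcp_rot: [-0.001, 0.996, 0.094, 0.001]
contact_force: [-0.2, 1.5, -0.6]
gripper_width: 0.0213
```

```bash
python3 st.py|grep -v shift
```

```text
11.275 j [-0.06  0.82  0.58  1.57 -0.53  0.91 -0.68] p [ 0.6125 -0.196   0.2705] yaw 10.7 F [-0.2  1.5 -0.6] T [0.143 0.077 0.07 ] w 0.0213
tool F [ 0.1 -1.5  0.6] to offset pose cm [-0.04  0.06 -0.05] moment about spindle 0.078
```

carry_out([
  [0, 0, 3.5, -0.03, 0.07, 0, 0.25],
  [0, 0, 7, -0.03, 0.12, 0, 0.25],
])

```text
t: 11.52
tool_pos: [0.6128, -0.1966, 0.2705]
tcp_rot: [-0.001, 0.999, 0.032, 0.001]
contact_force: [-0.5, 0.5, -0.4]
gripper_width: 0.0215
```

```bash
python3 st.py|grep -v shift
```

```text
11.525 j [-0.07  0.83  0.61  1.57 -0.56  0.93 -0.77] p [ 0.6128 -0.1966  0.2705] yaw 3.7 F [-0.5  0.5 -0.4] T [ 0.23  -0.04   0.009] w 0.0215
tool F [-0.5 -0.6  0.4] to offset pose cm [-0.04  0.07 -0.05] moment about spindle 0.013
```

carry_out([
  [0, 0, 3.5, -0.03, 0.08, 0, 0.25],
  [0, 0, 7, -0.03, 0.13, 0, 0.25],
])

```text
t: 11.78
tool_pos: [0.6129, -0.1971, 0.2704]
tcp_rot: [-0.002, 1.0, -0.029, 0.002]
contact_force: [0.1, 0.8, -0.3]
gripper_width: 0.0214
```

carry_out([
  [0, 0, 3.5, -0.04, 0.08, 0, 0.25],
  [0, 0, 7, -0.04, 0.14, 0, 0.25],
])

```text
t: 12.02
tool_pos: [0.6129, -0.1977, 0.2704]
tcp_rot: [-0.003, 0.996, -0.09, 0.002]
contact_force: [0.6, 0.6, 0.3]
gripper_width: 0.0213
```

carry_out([
  [0, 0, 3.5, -0.05, 0.08, 0, 0.25],
  [0, 0, 7, -0.05, 0.14, 0, 0.25],
])

```text
t: 12.28
tool_pos: [0.6126, -0.1982, 0.2704]
tcp_rot: [-0.003, 0.989, -0.15, 0.002]
contact_force: [0.7, 1.1, -0.1]
gripper_width: 0.0213
```

```bash
python3 st.py|grep -v shift
```

```text
12.275 j [-0.11  0.86  0.71  1.57 -0.66  0.96 -1.06] p [ 0.6126 -0.1982  0.2704] yaw -17.3 F [ 0.7  1.1 -0.1] T [ 0.165 -0.092  0.031] w 0.0213
tool F [ 0.3 -1.2  0.1] to offset pose cm [-0.02  0.1  -0.06] moment about spindle 0.037
```

carry_out([
  [0, 0, 3.5, -0.04, 0.09, 0, 0.25],
  [0, 0, 7, -0.04, 0.16, 0, 0.25],
])

```text
t: 12.52
tool_pos: [0.6123, -0.1989, 0.2704]
tcp_rot: [-0.004, 0.978, -0.21, 0.002]
contact_force: [0.7, 1.3, -0.4]
gripper_width: 0.0213
```

carry_out([
  [0, 0, 3.5, -0.04, 0.09, 0, 0.25],
  [0, 0, 7, -0.04, 0.16, 0, 0.25],
])

```text
t: 12.78
tool_pos: [0.6119, -0.1994, 0.2704]
tcp_rot: [-0.005, 0.963, -0.27, 0.002]
contact_force: [0.5, 1.0, 0.9]
gripper_width: 0.0214
```

carry_out([
  [0, 0, 3.5, -0.04, 0.09, 0, 0.25],
  [0, 0, 7, -0.04, 0.16, 0, 0.25],
])

```text
t: 13.02
tool_pos: [0.6114, -0.1999, 0.2704]
tcp_rot: [-0.005, 0.945, -0.328, 0.002]
contact_force: [0.9, 0.7, -0.3]
gripper_width: 0.0214
```

carry_out([
  [0, 0, 3.5, -0.04, 0.09, 0, 0.25],
  [0, 0, 7, -0.04, 0.16, 0, 0.25],
])

```text
t: 13.28
tool_pos: [0.6108, -0.2003, 0.2704]
tcp_rot: [-0.006, 0.923, -0.385, 0.002]
contact_force: [0.7, 0.1, -0.7]
gripper_width: 0.0213
```

```bash
python3 st.py|grep -v shift
```

```text
13.275 j [-0.15  0.9   0.84  1.58 -0.77  1.02 -1.44] p [ 0.6108 -0.2003  0.2704] yaw -45.3 F [ 0.7  0.1 -0.7] T [ 0.167 -0.178 -0.018] w 0.0213
tool F [ 0.4 -0.5  0.8] to offset pose cm [ 0.07  0.05 -0.06] moment about spindle -0.016
```

carry_out([
  [0, 0, 3.5, 0.04, 0.09, 0, 0.25],
  [0, 0, 7, 0.06, 0.14, 0, 0.25],
])

```text
t: 13.52
tool_pos: [0.6107, -0.201, 0.2703]
tcp_rot: [-0.007, 0.898, -0.44, 0.002]
contact_force: [-0.1, 0.4, -0.2]
gripper_width: 0.0212
```

carry_out([
  [0, 0, 3.5, 0.02, 0.09, 0, 0.25],
  [0, 0, 7, 0.04, 0.14, 0, 0.25],
])

```text
t: 13.78
tool_pos: [0.6104, -0.2015, 0.2703]
tcp_rot: [-0.007, 0.869, -0.494, 0.001]
contact_force: [0.2, 1.0, -0.2]
gripper_width: 0.0213
```

carry_out([
  [0, 0, 3.5, 0.02, 0.08, 0, 0.25],
  [0, 0, 7, 0.03, 0.12, 0, 0.25],
])

```text
t: 14.02
tool_pos: [0.6104, -0.2013, 0.2703]
tcp_rot: [-0.009, 0.838, -0.546, 0.001]
contact_force: [1.4, 1.6, 0.1]
gripper_width: 0.0212
```

```bash
python3 st.py pics/w7.png
```

```text
14.025 j [-0.18  0.93  0.93  1.58 -0.85  1.07 -1.74] p [ 0.6104 -0.2013  0.2703] yaw -66.2 F [1.4 1.6 0.1] T [ 0.359 -0.149  0.166] w 0.0212
shift to axis, tool cm [-0.45724302  0.12688036 -0.07000384]
tool F [-0.9 -1.9 -0.1] to offset pose cm [ 0.04  0.13 -0.07] moment about spindle 0.176
```

View pics/w7.png

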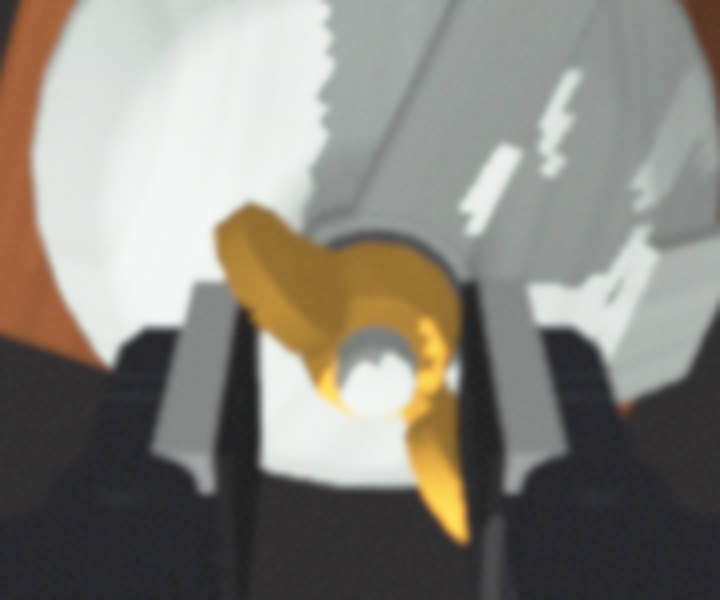

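The wing still lies against the left pad's front corner. The moment about the spindle has risen to 0.18 N m (noise so far up to 0.08), possibly the stop. I check with one small step.

carry_out([
  [0, 0, 1.5, 0, 0, 0, 0.25],
  [0, 0, 2, 0, 0.02, 0, 0.25],
])

```text
t: 14.32
tool_pos: [0.6105, -0.2012, 0.2703]
tcp_rot: [-0.009, 0.828, -0.561, 0.001]
contact_force: [0.9, 0.9, 0.8]
gripper_width: 0.0215
```

```bash
python3 st.py
```

```text
14.325 j [-0.18  0.94  0.94  1.58 -0.85  1.07 -1.77] p [ 0.6105 -0.2012  0.2703] yaw -68.2 F [0.9 0.9 0.8] T [ 0.145 -0.053  0.432] w 0.0215
shift to axis, tool cm [-0.44762403  0.14999277 -0.06497073]
tool F [-0.5 -1.2 -0.7] to offset pose cm [ 0.05  0.15 -0.06] moment about spindle 0.438
```

The moment rose to 0.43 N m for only 2°, so something firm is stopping it. I back off at once, recentre, and push again gently to tell the true stop from a wedged pad.

carry_out([
  [0, 0, -5, -0.1, 0.05, 0, 0.25],
  [0, 0, -10, -0.3, 0.1, -0.1, 0.25],
  [0, 0, -15, -0.45, 0.15, -0.2, 0.25],
  [0, 0, -15, -0.45, 0.15, -0.2, 0.25],
])

```text
t: 14.82
tool_pos: [0.6072, -0.1979, 0.2725]
tcp_rot: [-0.009, 0.894, -0.448, 0.002]
contact_force: [-0.1, -0.1, 0.3]
gripper_width: 0.0214
```

```bash
python3 st.py pics/w8.png
```

```text
14.825 j [-0.17  0.9   0.87  1.59 -0.8   1.03 -1.55] p [ 0.6072 -0.1979  0.2725] yaw -53.3 F [-0.1 -0.1  0.3] T [-0.039  0.029  0.023] w 0.0214
shift to axis, tool cm [-0.00853448 -0.02754826  0.15008091]
tool F [-0.   0.2 -0.3] to offset pose cm [ 0.49 -0.03  0.15] moment about spindle 0.023
```

View pics/w8.png

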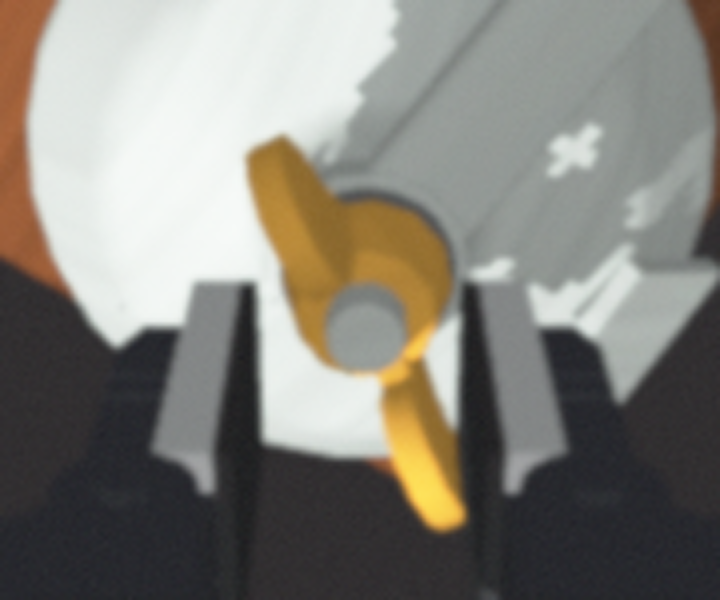

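The wings now stand free in the slot (lag about 23°) and the moment is back to zero. I push again, centred.

carry_out([
  [0, 0, 4, 0, 0, 0, 0.25],
  [0, 0, 8, 0, 0, 0, 0.25],
  [0, 0, 10, 0, 0, 0, 0.25],
])

```text
t: 15.25
tool_pos: [0.607, -0.1987, 0.2724]
tcp_rot: [-0.008, 0.85, -0.526, 0.002]
contact_force: [0.2, -2.2, -0.8]
gripper_width: 0.0213
```

```bash
python3 st.py
```

```text
15.25 j [-0.19  0.92  0.92  1.59 -0.84  1.06 -1.7 ] p [ 0.607  -0.1987  0.2724] yaw -63.5 F [ 0.2 -2.2 -0.8] T [-0.512  0.127 -0.023] w 0.0213
shift to axis, tool cm [-0.08410307 -0.07978629  0.14180347]
tool F [2.  0.8 0.8] to offset pose cm [ 0.42 -0.08  0.14] moment about spindle -0.022
```

carry_out([
  [0, 0, 2, -0.04, -0.04, 0, 0.25],
  [0, 0, 3, -0.04, -0.04, 0, 0.25],
])

```text
t: 15.5
tool_pos: [0.607, -0.1989, 0.2724]
tcp_rot: [-0.007, 0.836, -0.549, 0.002]
contact_force: [-0.2, -2.2, -1.4]
gripper_width: 0.0213
```

```bash
python3 st.py
```

```text
15.5 j [-0.19  0.93  0.93  1.59 -0.85  1.06 -1.74] p [ 0.607  -0.1989  0.2724] yaw -66.6 F [-0.2 -2.2 -1.4] T [-0.661  0.153  0.289] w 0.0213
shift to axis, tool cm [-0.09866963 -0.0854549   0.14070078]
tool F [1.9 1.1 1.4] to offset pose cm [ 0.4  -0.09  0.14] moment about spindle 0.29
```

The nut stops at the same tool yaw (about -67°), and on the first stroke it passed that yaw freely. For an independent check I lift, wind back half a turn and feel for the stop from the other side.

carry_out([
  [0, 0, -10, -0.05, -0.04, 0, 0.25],
  [0, 0, -20, -0.1, -0.08, -1, 0.25],
  [0, 0, -30, -0.1, -0.08, -3.5, 0.25],
  [0, 0, -40.5, -0.1, -0.08, -3.5, 0.25],
  [0, 0, -51, -0.1, -0.08, -3.5, 0.25],
])

```text
t: 16.12
tool_pos: [0.6072, -0.1971, 0.3078]
tcp_rot: [-0.007, 0.991, -0.133, 0.005]
contact_force: [-0.2, 0.5, -0.5]
gripper_width: 0.0214
```

carry_out([
  [0, 0, -10.5, 0, 0, 0, 0.25],
  [0, 0, -21, 0, 0, 0, 0.25],
  [0, 0, -31.5, 0, 0, 0, 0.25],
  [0, 0, -42, 0, 0, 0, 0.25],
  [0, 0, -52.5, 0, 0, 0, 0.25],
])

```text
t: 16.75
tool_pos: [0.6073, -0.1963, 0.3077]
tcp_rot: [-0.004, 0.947, 0.322, 0.007]
contact_force: [-0.2, 0.5, -0.3]
gripper_width: 0.021
```

carry_out([
  [0, 0, -10.5, 0, 0, 0, 0.25],
  [0, 0, -21, 0, 0, 0, 0.25],
  [0, 0, -31.5, 0, 0, 0, 0.25],
  [0, 0, -42, 0, 0, 0, 0.25],
  [0, 0, -52.5, 0, 0, 0, 0.25],
])

```text
t: 17.38
tool_pos: [0.6072, -0.1956, 0.3078]
tcp_rot: [-0.001, 0.704, 0.71, 0.009]
contact_force: [0.1, 0.6, 0.5]
gripper_width: 0.0215
```

carry_out([
  [0, 0, -10.5, 0, 0, 0, 0.25],
  [0, 0, -21, 0, 0, 0, 0.25],
  [0, 0, -31.5, 0, 0, 0, 0.25],
  [0, 0, -42, 0, 0, 0, 0.25],
  [0, 0, -52, 0, 0, 0, 0.25],
])

```text
t: 18.0
tool_pos: [0.607, -0.1952, 0.3078]
tcp_rot: [0.002, 0.32, 0.948, 0.009]
contact_force: [-0.3, 0.1, -0.3]
gripper_width: 0.0214
```

```bash
cat > wing.py <<'E'
from h import *
o=arm.observe();M=rot(o['tcp_rot']);c=get_calibration('wrist');im=capture('wrist');h=cv2.cvtColor(im,cv2.COLOR_BGR2HSV)
m=cv2.inRange(h,(12,120,80),(32,255,255));u0,v0=map(int,proj(c,[.6074,-.1976,.205],True));k=np.zeros_like(m);cv2.circle(k,(u0,v0),60,255,-1)
v,u=np.nonzero(m&k);p=np.array([onz(c,a,b,.203,True)[:2] for a,b in zip(u,v)]);w,V=np.linalg.eigh(np.cov(p.T));d=V[:,1];s=(p-p.mean(0))@d
print('wing deg',np.degrees(np.arctan2(d[1],d[0]))%180,'len',np.ptp(s),'mid',p.mean(0)+d*(s.min()+s.max())/2)
E
python3 st.py; python3 wing.py
```

```text
18.0 j [ 0.28  0.7  -0.07  1.53  0.03  0.91  1.13] p [ 0.607  -0.1952  0.3078] yaw 142.7 F [-0.3  0.1 -0.3] T [ 0.001  0.001 -0.033] w 0.0214
shift to axis, tool cm [-0.18735362 -0.23601122  3.67535058]
tool F [ 0.3 -0.1  0.3] to offset pose cm [ 0.31 -0.24  3.68] moment about spindle -0.032
wing deg 150.19111448184543 len 0.050807345586706604 mid [ 0.60774532 -0.19849449]
```

carry_out([
  [1, 0, 0, -0.19, -0.24, 0.3, 0.25],
  [1, 0, 0, -0.19, -0.24, 1.8, 0.25],
  [1, 0, 0, -0.19, -0.24, 3.5, 0.25],
  [1, 0, 0, -0.19, -0.24, 3.5, 0.25],
])

```text
t: 18.55
tool_pos: [0.6061, -0.1973, 0.2703]
tcp_rot: [-0.003, 0.318, 0.948, 0.0]
contact_force: [0.3, -0.5, 0.1]
gripper_width: 0.0216
```

carry_out([
  [0, 0, 8, 0, 0, 0, 0.25],
  [0, 0, 16, 0, 0, 0, 0.25],
  [0, 0, 22, 0, 0, 0, 0.25],
  [0, 0, 22, 0, 0, 0, 0.25],
])

```text
t: 19.05
tool_pos: [0.6063, -0.1972, 0.2703]
tcp_rot: [-0.003, 0.492, 0.87, -0.0]
contact_force: [0.3, 0.0, 0.1]
gripper_width: 0.0217
```

```bash
python3 st.py; python3 wing.py
```

```text
19.05 j [ 0.21  0.74  0.06  1.56 -0.05  0.84  0.83] p [ 0.6063 -0.1972  0.2703] yaw 121.0 F [0.3 0.  0.1] T [ 0.015 -0.044  0.015] w 0.0217
shift to axis, tool cm [-0.09566764  0.07250391 -0.06745436]
tool F [-0.2  0.3 -0.1] to offset pose cm [ 0.4   0.07 -0.07] moment about spindle 0.015
wing deg 148.71423657072017 len 0.05004042434391024 mid [ 0.6082101  -0.19679316]
```

Still free. Now I approach the stop in 3° steps.

carry_out([
  [0, 0, 2, -0.1, 0.07, 0, 0.25],
  [0, 0, 4, -0.1, 0.07, 0, 0.25],
  [0, 0, 6, -0.1, 0.07, 0, 0.25],
])

```text
t: 19.48
tool_pos: [0.6074, -0.1981, 0.2704]
tcp_rot: [-0.003, 0.538, 0.843, -0.001]
contact_force: [-0.8, -0.4, -0.4]
gripper_width: 0.0217
```

```bash
python3 st.py; python3 wing.py
```

```text
19.475 j [ 0.2   0.75  0.09  1.56 -0.08  0.84  0.75] p [ 0.6074 -0.1981  0.2704] yaw 114.9 F [-0.8 -0.4 -0.4] T [-0.209 -0.102  0.045] w 0.0217
shift to axis, tool cm [ 0.0487567   0.02192187 -0.05895179]
tool F [-0.1 -0.9  0.4] to offset pose cm [ 0.55  0.02 -0.06] moment about spindle 0.044
wing deg 149.7193564953113 len 0.04790782603952839 mid [ 0.60766847 -0.19590428]
```

carry_out([
  [0, 0, 1.5, 0, 0, 0, 0.25],
  [0, 0, 2.5, 0, 0, 0, 0.25],
])

```text
t: 19.77
tool_pos: [0.6074, -0.1981, 0.2704]
tcp_rot: [-0.003, 0.556, 0.831, -0.001]
contact_force: [-0.0, -0.7, -0.3]
gripper_width: 0.0214
```

```bash
python3 st.py; python3 wing.py
```

```text
19.775 j [ 0.19  0.75  0.1   1.56 -0.09  0.84  0.71] p [ 0.6074 -0.1981  0.2704] yaw 112.4 F [-0.  -0.7 -0.3] T [-0.176 -0.028  0.345] w 0.0214
shift to axis, tool cm [ 0.04643547  0.01617068 -0.05902184]
tool F [-0.6 -0.3  0.3] to offset pose cm [ 0.55  0.02 -0.06] moment about spindle 0.345
wing deg 150.05772881127592 len 0.04645740396870944 mid [ 0.60711975 -0.19530807]
```

The stop is confirmed from the other side: 0.345 N m at yaw 112.4°, exactly half a turn from the first, with the wing angle unchanged at 150°. I back off, lift clear and check.

carry_out([
  [0, 0, -9, 0, 0, 0, 0.25],
  [0, 0, -18, 0, 0, 0, 0.25],
  [0, 0, -20, 0, 0, -2, 0.25],
  [0, 0, -20, 0, 0, -7, 0.25],
  [0, 0, -20, 0, 0, -11, 0.25],
])

```text
t: 20.45
tool_pos: [0.6081, -0.198, 0.3821]
tcp_rot: [-0.002, 0.404, 0.915, 0.0]
contact_force: [1.2, -0.4, 0.3]
gripper_width: 0.0209
```

carry_out([
  [0, 0, 0, 5, 5, 0, 0.25],
  [0, 0, 0, 9, 9, 0, 0.25],
  [0, 0, 0, 13, 13, 0, 0.25],
  [0, 0, 0, 13, 13, 0, 0.25],
])

```text
t: 20.95
tool_pos: [0.6165, -0.0061, 0.3823]
tcp_rot: [-0.004, 0.399, 0.917, 0.003]
contact_force: [-0.6, -0.8, 0.4]
gripper_width: 0.0215
```

```bash
python3 st.py; python3 - <<'E'
from h import *
a=cv2.imread('pics/top0.png');b=capture('top');cv2.imwrite('pics/top1.png',b)
s0=cv2.imread('pics/side0.png');s1=capture('side')
f=lambda im,x,y:(lambda m:(np.nonzero(m)[1].mean()+x-16,np.nonzero(m)[0].mean()+y-16,(m>0).sum()))(cv2.inRange(cv2.cvtColor(im[y-16:y+16,x-16:x+16],cv2.COLOR_BGR2HSV),(0,90,60),(12,255,255)))
print('knob top',f(a,482,217),f(b,482,217),'side',f(s0,367,384),f(s1,367,384))
cr=lambda im,y,x:cv2.resize(im[y:y+100,x:x+100],None,fx=4,fy=4,interpolation=2)
cv2.imwrite('pics/end.png',np.hstack([cr(b,160,390),cr(s1,280,300)]))
E
```

```text
20.95 j [-0.06  0.6   0.    1.49 -0.01  1.06  0.69] p [ 0.6165 -0.0061  0.3823] yaw 132.9 F [-0.6 -0.8  0.4] T [-0.063  0.001  0.01 ] w 0.0215
shift to axis, tool cm [-13.49157934 -13.73203222  10.98605337]
tool F [-0.1 -1.  -0.4] to offset pose cm [-12.99 -13.73  10.99] moment about spindle 0.121
knob top (np.float64(482.425), np.float64(217.1), np.int64(160)) (np.float64(482.425), np.float64(217.1), np.int64(160)) side (np.float64(367.2515337423313), np.float64(381.53374233128835), np.int64(652)) (np.float64(367.21966205837174), np.float64(381.57603686635946), np.int64(651))
```

View pics/end.png

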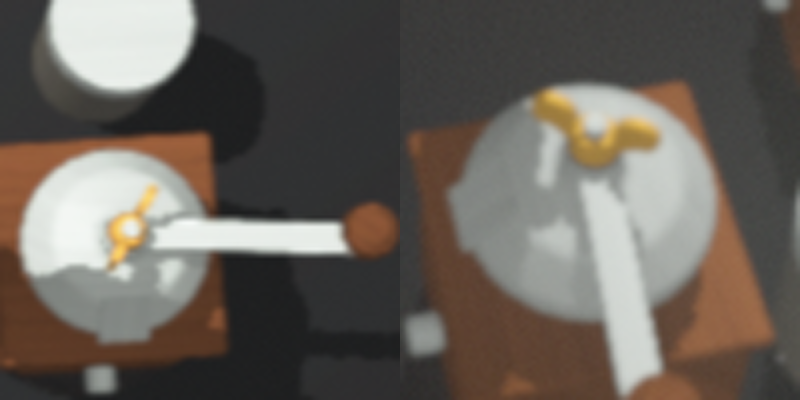

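The crank knob has not moved: its pixel is the same in the top view to within 0.1 px. The nut is seated, the tin is in place and the arm is clear, so I hand in.

```bash
python3 -c "
from plant import arm;print(arm.finish_job())"
```

```text
the job is handed in; nothing more can be done
None
```

The wing nut on the large mill is turned fully home, by about 350° in two clockwise strokes with part-open fingertips. I handed the job in at about 21 s.

- **Stop:** the nut stopped firmly at tool yaw -67° (two pushes), and again at 112°, half a turn round. The wing angle stayed at 149–150°.
- **Force:** the turning moment peaked at about 0.43 N m for a moment, close under the 0.45 N m at which the crank gives way. The two later checks stayed below 0.35 N m.
- **Crank:** it did not move. The knob is within 0.05 px of where it started in both the top and side views.
- **Surroundings:** the last picture shows the tin where it was. I did not re-measure the tea things; the tool passed above them on the way in and did not go near them again. The arm ended clear at z = 0.38 m, with no contact force beyond noise.

The only disagreements were small: spindle positions from the different views differed by up to about 5 mm at first, and a closer wrist view settled it. The tool also tilted by about 1° late in the second stroke, which I corrected before the final check.

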